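Set and lock the height stop on an upturned tumbler

TASK

On the marking stand, gently lower the height stop by its knob until its rubber foot rests on the bottom of the upturned tumbler, firmly enough to stay in contact but never hard enough to crack the glass (no more than about 15 N). Then, with the foot still resting there, swing the clamp lever round fully to lock the stop, and let go. Do not shift the tumbler or disturb the other things.

Things in the scene. Friction and masses are not known exactly. Their poses are not given: they have to be found in the camera images.
- stand: Marking stand, fixed to the bench: steel base plate 240 x 200 x 10 mm, a grey column (40 mm wide, centre at x = 100 mm) and a grey arm (18 mm thick, top face 178 mm above the bench) reaching from it over the plate to a guide block round the stop rod. Origin under the plate, straight below the rod; z up, x from the rod to the column, y to the lever's side.
- stop: Height stop: upright steel rod, 16 mm thick, sliding vertically in the guide block, with a black round knob 30 mm across and 42 mm tall on top and a foot below. Origin at the knob's centre, z up; highest 273 mm above the bench, 75 mm of travel down from there. It slides stiffly (about 3 N down, 7 to 8 N up) and stays where it is left.
- guide (a point): Point on the rod's axis at the top of the guide block, 178 mm above the bench. Under the block, at the rod's lower end, sits the stop's foot: a round rubber pad 22 mm across, sprung (yields 1 mm per 4.5 N, up to 7 mm), on a tight brass screw. Its flat underside is 127 to 143 mm below the knob's centre, as the last user left it; the amount differs each time and is not measured.
- tumbler: Clear glass tumbler, 85 mm tall and 85 mm at its widest, standing upside down on the stand's plate under the stop, loose. Origin at the centre of its mouth (its lowest point, on the plate, 10 mm above the bench), z up; its flat 66 mm wide bottom faces up, 85 mm above the origin.
- clamp (a joint): Angle of the clamp lever in rad: 0 = fully open, lever pointing along the stand's +y; it grows anticlockwise seen from above, to the stop at 1.60, lever pointing along the stand's -x. 1.4 and more is locked. Turning it takes 3 to 10 N at its post; from about 0.8 on its cam grips the rod. It stays where it is left.
- clamp_grip (a point): Point on the axis of the lever's upright black post, 16 mm in diameter, which rises 60 mm from the lever's end (bench heights 181 to 241 mm); the point is 20 mm below the post's top. It travels on a level circle of 75 mm radius round the clamp's pivot.
- clamp_pivot (a point): Point on the vertical pivot of the clamp lever, on the top of the guide block, 28 mm from the rod towards the stand's +y and 184 mm above the bench. The cam and lever lie between 178 and 190 mm above the bench.
- spare_a: Clear tumbler, upright, 85 mm tall, 85 mm wide; a bystander. Origin at the centre of its underside.
- spare_b: Clear tumbler, upright, 85 mm tall, 85 mm wide; a bystander. Origin at the centre of its underside.
- spare_c: Clear tumbler standing upside down, 85 mm tall, 85 mm wide; a bystander. Origin at the centre of its underside.
- cup: Small grey plastic cup, 48 mm wide, 45 mm tall, fixed to the bench by the stand; a bystander. Origin at the centre of its underside.
- stone: Dressing stone, a grey block 100 x 28 x 22 mm, lying beside the stand's plate; a bystander. Origin at the centre of its underside.
- felt_wheel: Grey felt polishing wheel, lying, 90 mm across, 30 mm tall; a bystander. Origin at the centre of its underside.
- brush: Bench brush, lying on the bench; a bystander. Origin on its underside.
Things that resemble listed ones, but are neither listed nor needed, are in the scene too. Leave any green or red look-alike of the tumbler alone.

How it is judged (in metres and radians):
On the way, in this order (a step that is already met when the one before it is completed fails the run):
1. the stop's foot rests on the tumbler while the clamp is still open (contact force between stop and tumbler above 0.5 N and value of joint clamp below 0.7 rad), for 0.2 s.
2. the clamp lever is swung round to the locked position with the foot still on the tumbler (contact force between stop and tumbler above 0.3 N and value of joint clamp above 1.4 rad), for 0.2 s.
At the end, for the whole second after the job is handed in: The foot of the stop presses on the tumbler with more than 0.3 N, the clamp lever stands at 1.4 rad or more, and the tumbler stands at rest within 8 mm of where it was and within 0.05 rad of upright (all of step 2 and distance of tumbler from where it was at the start of the episode below 0.008 m and angle between tumbler's own z axis and vertical below 0.05 rad and linear speed of tumbler below 0.01 m/s); the robot touches nothing.
It fails at once if the stop presses on the tumbler with more than 15 N (the glass cracks) (contact force between stop and tumbler above 15 N).
It fails at once if the robot presses on the tumbler with more than 5 N (contact force between any of the fingers, the arm and tumbler above 5 N).
It fails at once if the tumbler is shifted by more than 8 mm (distance of tumbler from where it was at the start of the episode above 0.008 m).
It fails at once if another loose thing is moved by more than 20 mm (distance of any of spare_a, spare_b, spare_c, stone, felt_wheel, brush from where it was at the start of the episode above 0.02 m).
It also fails if it takes over 59 s, if anything falls off the work surface, if the arm or the gripper's body presses on something with over 40 N, if the wrist force passes 120 N, or if a joint passes its speed limit or range.

ROBOT

A 7-joint arm with a two-finger parallel gripper is mounted at the origin on the work surface. World frame = base frame: x ahead of the robot, y to its left, z up, the work surface at z = 0. Lengths are in mm, angles in rad, forces in N, time in s.
With the tool pointing down it reaches from about 350 to 775 mm from the base axis. Payload 3.1 kg.
Tool frame: the origin (TCP) lies at the very end of the fingers, on their centre line; the grasp point (between the pads) lies 19 mm behind it; z points along the fingers, y is the line along which they close (so a half turn about z gives the same grasp; the last joint's range is limited). The gripper opens to 85 mm and grips with 20 to 120 N. Pads are 22 mm wide; open, the fingers measure 114 mm over their backs; the gripper's body (76 mm by 85 mm) begins 54 mm behind the grasp point. The pads swing forward as they close: fully open they stand 13 mm farther back than shut.
Start: joints at [1.182, 0.311, 0.014, 1.512, -0.004, 1.319, -0.027], TCP at [186.973, -517.261, 231.304] pointing down, gripper open.
Joint ranges: [-2.7, 2.7], [-0.3, 1.91], [-1.27, 1.3], [0.12, 2.57], [-1.44, 4.58], [0.2, 2.03], [-3.05, 3.05]. Speed limits (rad/s): [2.79, 2.79, 3.14, 3.14, 3.14, 3.14, 3.14].

INTERFACE

Orientations are given as [roll, pitch, yaw] about the fixed x, y, z axes, in that order (R = Rz(yaw) Ry(pitch) Rx(roll)).
In Python, from bench import sensors, vision, workorder gives the robot as it stands.
- The arm moves only by the shell command python3 -m creep 'ROWS'. ROWS is JSON, a list of rows, each a list of 3 entries, a list of its own where there are three numbers: the closure, from 0 (fully open) to 1 (shut), then the shift along the world's x, y, z in cm, then the turn, a rotation vector about the world's x, y, z in rad. A call has 1 to 8 rows; each row is the pose to reach, as a shift and turn from the pose commanded when the call began; what a row does not reach only later rows make up. A row lasts 1/8 s, in which the tool goes at most 62.5 mm and 10.7 degrees, less where a joint would pass 70% of its speed; a pose out of reach is approached as far as the arm can. A call with a gripper value outside its range is refused whole. The fingers move at their own pace and stop on an object; the grip force is fixed at half the most. Time passes only in rows, so rows that repeat a pose let the fingers close. It gives the time, the measured TCP pose, the force, the opening and the grip force at its end, in the units of the state.
- sensors.state(): the state, without advancing time (a new reading comes with each control period).
- vision.camera(name): name is "side" or "top" or "wrist"; returns (picture, depth): 400x640x3 uint8, blue, green, red; 400x640 float32, mm along the optical axis (not along the pixel's ray), 0 where there is no reading.
- vision.camera_model(name): a dict with "mtx" (3x3 intrinsics, pixels), "k1" (the pictures are not rectified: a ray, as slopes to the right and down, at radius r is drawn at 1 + k1 r^2 times it, then the intrinsics apply), "R" (3x3) and "t" (3): a world point X has camera coordinates R X + t; the wrist camera has in their place "T_tool_cam" (4x4, takes a point from camera to tool coordinates, whose origin is the TCP and whose axes are the flange's). Camera axes: x right, y down, z forward; pixel columns grow to the right and rows downward; lengths in mm; the calibration is good to about 2 mm. A picture is of the moment at which its call begins: read the wrist's pose just before it. camera_model takes no time and is no camera call.
- workorder.close_job(): hands the job in; it is judged then, once.
The state is a dict: "t": time; "q": joint angles; "joint_vel": joint speeds; "tau": joint torques, N m; "eef_pos": TCP position; "tcp_rot": TCP orientation; "wrist_force": force on the tool from outside, world axes, zero at the start; "wrist_torque": the same for the moment, N m; "opening": finger opening in mm; "grip_force": force on a finger pad.
Only numpy, scipy, OpenCV 4.12 (cv2) and the standard library are available. Lean on these libraries where they do the work, as an engineer would, in place of code of your own. Each camera call takes 0.05 s, during which the arm holds its last target. There are 200 camera calls.

## Working session

There is one attempt and no reset: what is moved stays moved. The work goes in short steps, Python scripts to look and compute and a shell command to move; the robot and the scene stay as the last step left them, time stands still between calls to the robot, and variables do not carry over. Pictures are saved under pics/ and viewed, at most 10 in all, crops included, and the job is handed in when it is done.

```bash
mkdir -p pics
cat > h.py <<'E'
import numpy as np, cv2
from bench import sensors, vision, workorder
from scipy.spatial.transform import Rotation as Ro
def snap(name,fn=None):
    s=sensors.state(); p,d=vision.camera(name); m=vision.camera_model(name)
    np.savez(f'pics/{name}.npz',p=p,d=d)
    if fn: cv2.imwrite('pics/'+fn,p)
    return s,p,d,m
def extr(m,s):
    if 'R' in m: R=np.array(m['R']);t=np.array(m['t']).ravel(); return R.T,-R.T@t
    T=np.array(m['T_tool_cam']);Rt=Ro.from_euler('xyz',s['tcp_rot']).as_matrix()
    return Rt@T[:3,:3],Rt@T[:3,3]+np.array(s['eef_pos'])
def ray(m,s,u,v):
    K=np.array(m['mtx']); 
    n=cv2.undistortPoints(np.array([[[u,v]]],float),K,np.array([m['k1'],0,0,0.]))[0,0]
    R,o=extr(m,s); return o,R@np.array([n[0],n[1],1.])
def atz(m,s,u,v,z):
    o,r=ray(m,s,u,v); return o+r*(z-o[2])/r[2]
def atd(m,s,u,v,d):
    o,r=ray(m,s,u,v); return o+r*d
def cloud(m,s,d):
    v,u=np.mgrid[0:400,0:640]; K=np.array(m['mtx'])
    n=cv2.undistortPoints(np.stack([u,v],-1).reshape(-1,1,2).astype(float),K,np.array([m['k1'],0,0,0.]))[:,0]
    R,o=extr(m,s); P=np.c_[n,np.ones(len(n))]*d.reshape(-1,1)
    P=P@R.T+o; P[d.ravel()<=0]=np.nan
    return P.reshape(400,640,3)
E
python3 - <<'E'
from h import *
for n in('side','top'):
    s,p,d,m=snap(n,n+'1.png'); R,o=extr(m,s); print(n,o.round(),R[:,2].round(2),m['k1'])
print({k:np.round(v,3) for k,v in s.items()})
E
```

```text
side [ 153.  626. 1067.] [ 0.31 -0.55 -0.78] -0.0842198835796508
top [ 2.300e+02 -1.000e+00  1.501e+03] [ 0.2   0.01 -0.98] -0.05712825845315885
{'t': np.float64(0.05), 'q': array([ 1.182,  0.312,  0.014,  1.513, -0.004,  1.319, -0.027]), 'joint_vel': array([ 0.001, -0.001, -0.001, -0.003,  0.002, -0.003,  0.001]), 'tau': array([ 0.0000e+00, -3.8123e+01,  1.4700e-01, -2.3151e+01,  1.2000e-02,
        8.0000e-03,  0.0000e+00]), 'eef_pos': array([ 186.687, -516.578,  230.235]), 'tcp_rot': array([-3.139,  0.   ,  0.347]), 'wrist_force': array([-1.074,  0.266,  0.081]), 'wrist_torque': array([ 0.07 ,  0.053, -0.008]), 'grip_force': np.float64(0.0), 'opening': np.float64(85.595)}
```

View pics/side1.png

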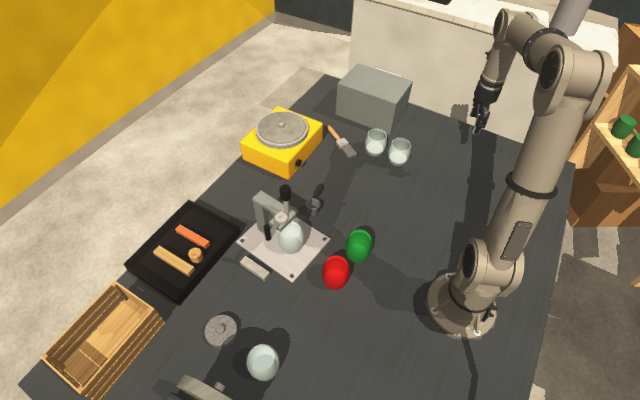

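View pics/top1.png

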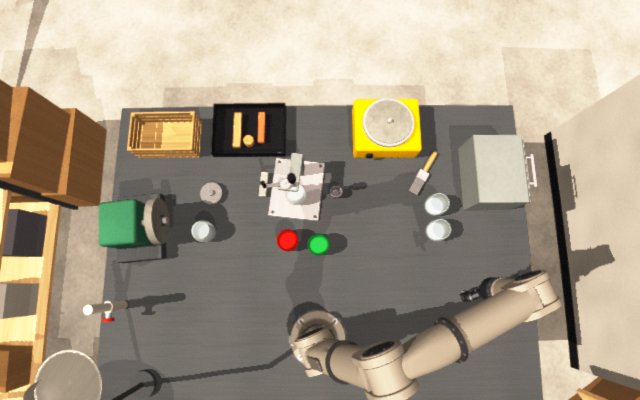

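The side view shows the stand's knob at (285,192), the clamp post at (267,232), and the tumbler at (291,237) under the arm. The top view has the knob at (292,178), the post at about (264,180), and the stand plate around (297,188).
Candidates for the tumbler (top view):
- clear upturned on the plate (297,195), which I choose
- red (288,240)
- green (319,244)
- spares (204,231), (437,204) and (438,230)

The only knob is at (292,178). The grey cup is at (336,192). I'll check the choice in a crop.

Run:
```python
from h import *
a=cv2.resize(np.load('pics/side.npz')['p'][170:290,225:345],None,fx=3.3,fy=3.3,interpolation=2)
b=cv2.resize(np.load('pics/top.npz')['p'][140:230,250:350],None,fx=3.9,fy=4.4,interpolation=2)
cv2.imwrite('pics/crop1.png',np.hstack([a,b[:396,:396]]))
s=sensors.state()
for n,(u0,u1,v0,v1) in dict(side=(225,345,170,290),top=(250,350,140,230)).items():
    m=vision.camera_model(n);P=cloud(m,s,np.load(f'pics/{n}.npz')['d'])[v0:v1,u0:u1].reshape(-1,3)
    uv=np.stack(np.meshgrid(np.arange(u0,u1),np.arange(v0,v1)),-1).reshape(-1,2)
    for lo,hi in((285,310),(255,285),(225,250),(165,185),(85,100),(6,16)):
        k=(P[:,2]>lo)&(P[:,2]<hi); 
        if k.sum(): print(n,lo,hi,k.sum(),np.median(P[k],0).round(),P[k].min(0).round(),P[k].max(0).round(),uv[k].mean(0).round())
```

```text
side 285 310 75 [555.  86. 289.] [542.  73. 285.] [569. 100. 293.] [284. 188.]
side 255 285 80 [546.  95. 270.] [540.  75. 255.] [567. 100. 284.] [285. 195.]
side 225 250 61 [549. 186. 237.] [540.  80. 226.] [558. 196. 249.] [273. 218.]
side 165 185 600 [601.  87. 178.] [532.  51. 165.] [675. 185. 185.] [272. 208.]
side 85 100 546 [532.  97.  92.] [339.  52.  85.] [674. 150. 100.] [301. 241.]
side 6 16 2559 [546. 126.  10.] [ 332. -246.    6.] [815. 234.  16.] [283. 247.]
top 285 310 58 [553.  85. 289.] [540.  72. 285.] [567.  98. 295.] [291. 177.]
top 255 285 21 [544.  83. 271.] [539.  72. 257.] [564. 100. 284.] [291. 180.]
top 225 250 21 [548. 188. 240.] [541. 182. 228.] [556. 195. 246.] [262. 182.]
top 165 185 403 [608.  79. 178.] [531.  53. 166.] [674. 196. 185.] [293. 172.]
top 85 100 198 [537.  79.  94.] [511.  49.  85.] [660. 122. 100.] [295. 194.]
top 6 16 2087 [572.  71.  10.] [ 414. -129.    6.] [788. 275.  16.] [296. 188.]
```

View pics/crop1.png

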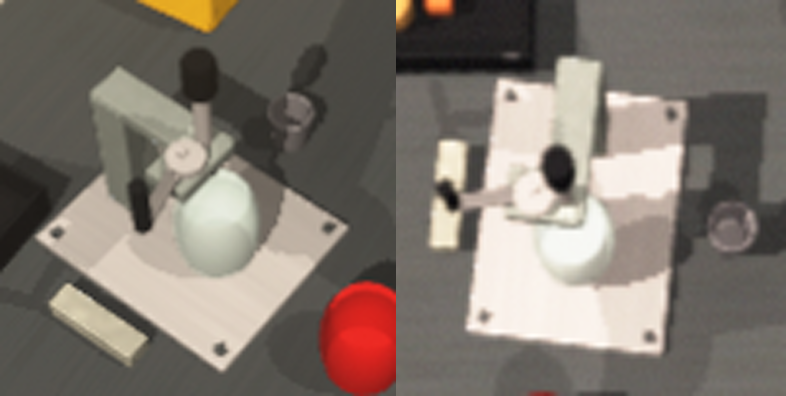

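The crop confirms the choice. The clear upturned tumbler stands on the plate below the black knob, and the lever post points left in the top view (stand +y ≈ world +y). The cup is to the right and the stone is under the post.

Measured positions are knob ≈ (554,86) with its top at about 291, and post (549,188) with its top at about 241. The distance between them is 102 mm against 103 expected, so the stand's yaw is about +0.05. Next I'll move above the knob.

```bash
python3 -m creep '[[0,[0,0,6],[0,0,0]],[0,[2,3.5,12],[0,0,0]],[0,[5,8.5,13],[0,0,0]],[0,[8,13.5,13],[0,0,0]],[0,[11,18.5,13],[0,0,0]],[0,[14,23.5,13],[0,0,0]],[0,[17,28.5,13],[0,0,0]],[0,[20,33.5,13],[0,0,0]]]'; python3 -m creep '[[0,[3,5,0],[0,0,0]],[0,[6,10,0],[0,0,0]],[0,[9,15,0],[0,0,0]],[0,[12,20,0],[0,0,0]],[0,[14,24,0],[0,0,0]],[0,[15.5,26,0],[0,0,0]],[0,[16.7,26.8,0],[0,0,0]],[0,[16.7,26.8,0],[0,0,0]]]'
python3 - <<'E'
from h import *
s,p,d,m=snap('wrist','w1.png'); print(s['q'],s['eef_pos'],s['tcp_rot'],s['wrist_force'])
P=cloud(m,s,d).reshape(-1,3)
for lo,hi in((280,300),(225,250),(170,195)):
    k=(P[:,2]>lo)&(P[:,2]<hi)
    if k.sum(): print(lo,k.sum(),np.median(P[k],0).round(1),P[k].min(0).round(1),P[k].max(0).round(1))
E
```

```text
t: 1.1
eef_pos: [387.4, -180.5, 361.0]
tcp_rot: [3.142, 0.0, 0.347]
wrist_force: [0.5, -0.1, -0.1]
opening: 85.4
grip_force: 0.0
t: 2.1
eef_pos: [554.0, 86.5, 360.2]
tcp_rot: [-3.14, 0.002, 0.349]
wrist_force: [0.1, 0.2, 0.0]
opening: 85.4
grip_force: 0.0
[ 0.19924878  0.35940756 -0.57671153  1.18581628  0.19250614  1.65112758
 -1.55471023] [553.98301794  86.48102981 360.15061591] [-3.14049118e+00  1.94057913e-03  3.48526467e-01] [0.05054861 0.22339912 0.01115628]
280 1315 [558.6  85.5 288.9] [541.9  69.7 280. ] [571.3  99.5 291. ]
225 368 [551.5 185.7 240.3] [542.2  85.4 225.1] [564.4 194.5 243.1]
170 7395 [592.6  88.  177.9] [536.3  49.9 170. ] [676.4 192.4 195. ]
```

View pics/w1.png

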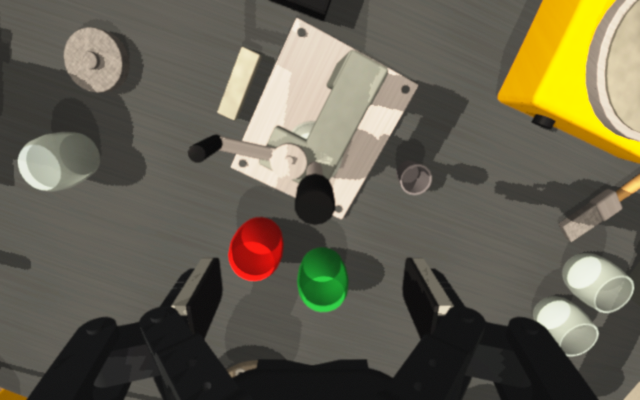

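The wrist view shows the black knob at (315,199) and the lever post at (205,148). The fingers are clear of both. The knob centre comes to (556.5, 84.6), with its top at about 290 (294 at most). Next I'll descend and grip it.

```bash
python3 - <<'E'
from h import *
s=sensors.state();z=np.load('pics/wrist.npz');P=cloud(vision.camera_model('wrist'),s,z['d']).reshape(-1,3)
k=(P[:,2]>232)&(P[:,2]<250)&(P[:,1]>150);print('post',P[k].mean(0),P[k].min(0),P[k].max(0))
k=(P[:,2]>174)&(P[:,2]<182)&(P[:,0]>590);q=P[k];r=cv2.minAreaRect(q[:,:2].astype(np.float32));print('arm',r)
E
python3 -m creep '[[0,[0.25,-0.1,-3],[0,0,0]],[0,[0.25,-0.1,-6],[0,0,0]],[0,[0.25,-0.1,-9],[0,0,0]],[0,[0.25,-0.1,-10.5],[0,0,0]],[0,[0.25,-0.1,-10.5],[0,0,0]]]'
python3 -m creep '[[0.7,[0,0,0],[0,0,0]],[0.7,[0,0,0],[0,0,0]],[0.8,[0,0,0],[0,0,0]],[0.8,[0,0,0],[0,0,0]],[0.8,[0,0,0],[0,0,0]],[0.8,[0,0,0],[0,0,0]]]'
```

```text
post [550.64599233 185.37962555 239.94975496] [542.10741989 178.39809476 232.1237005 ] [557.52154805 193.55880513 243.34034192]
arm ((631.741943359375, 75.54939270019531), (42.355960845947266, 88.12283325195312), 82.45704650878906)
t: 2.78
eef_pos: [555.8, 83.8, 255.7]
tcp_rot: [3.141, 0.002, 0.346]
wrist_force: [0.9, -0.4, -0.3]
opening: 85.5
grip_force: 0.0
t: 3.52
eef_pos: [556.7, 85.5, 256.7]
tcp_rot: [-3.141, -0.001, 0.347]
wrist_force: [0.5, 1.4, 2.0]
opening: 28.4
grip_force: 59.0
```

```bash
python3 -m creep '[[0.8,[0,0,-0.4],[0,0,0]],[0.8,[0,0,-0.8],[0,0,0]],[0.8,[0,0,-1.2],[0,0,0]],[0.8,[0,0,-1.6],[0,0,0]],[0.8,[0,0,-2.0],[0,0,0]],[0.8,[0,0,-2.4],[0,0,0]],[0.8,[0,0,-2.7],[0,0,0]]]'; python3 -m creep '[[0.8,[0,0,-0.05],[0,0,0]],[0.8,[0,0,-0.1],[0,0,0]]]'; python3 -m creep '[[0.8,[0,0,-0.05],[0,0,0]],[0.8,[0,0,-0.1],[0,0,0]]]'
python3 - <<'E'
from h import *
s=sensors.state();print(s['wrist_force'],s['eef_pos'])
E
```

```text
t: 4.4
eef_pos: [556.7, 85.4, 229.2]
tcp_rot: [-3.141, -0.001, 0.347]
wrist_force: [1.8, 4.6, 3.8]
opening: 28.6
grip_force: 59.2
t: 4.65
eef_pos: [556.7, 85.5, 228.3]
tcp_rot: [-3.141, -0.001, 0.347]
wrist_force: [1.3, 4.7, 2.1]
opening: 28.9
grip_force: 59.2
t: 4.9
eef_pos: [556.6, 85.5, 227.4]
tcp_rot: [-3.141, -0.001, 0.347]
wrist_force: [1.5, 4.4, 2.0]
opening: 28.4
grip_force: 59.2
[1.54290262 4.38768108 2.03215945] [556.64643348  85.46116121 227.3532169 ]
```

```bash
for i in 1; do python3 -m creep '[[0.8,[0,0,-0.1],[0,0,0]],[0.8,[0,0,-0.2],[0,0,0]]]' | egrep 'eef|force'; done; python3 -m creep '[[0.8,[0,0,-0.05],[0,0,0]],[0.8,[0,0,-0.1],[0,0,0]]]'| egrep 'eef|wrist'
```

```text
eef_pos: [556.7, 85.4, 225.3]
wrist_force: [0.7, 4.8, 2.5]
grip_force: 59.2
eef_pos: [556.7, 85.5, 224.4]
wrist_force: [1.3, 5.1, 2.4]
```

```bash
python3 -m creep '[[0.8,[0,0,-0.05],[0,0,0]],[0.8,[0,0,-0.1],[0,0,0]]]'| egrep 'eef|wrist'
```

```text
eef_pos: [556.6, 85.5, 223.3]
wrist_force: [2.2, 4.1, 0.4]
```

```bash
python3 -m creep '[[0.8,[0,0,-0.05],[0,0,0]],[0.8,[0,0,-0.1],[0,0,0]]]'| egrep 'eef|wrist';python3 -m creep '[[0.8,[0,0,-0.05],[0,0,0]],[0.8,[0,0,-0.1],[0,0,0]]]'| egrep 'eef|wrist'
```

```text
eef_pos: [556.7, 85.4, 222.4]
wrist_force: [2.8, 5.1, 2.2]
eef_pos: [556.7, 85.5, 221.4]
wrist_force: [1.7, 5.5, 2.4]
```

```bash
python3 -m creep '[[0.8,[0,0,-0.05],[0,0,0]],[0.8,[0,0,-0.1],[0,0,0]]]'| egrep 'eef|wrist'
```

```text
eef_pos: [556.7, 85.5, 220.4]
wrist_force: [1.3, 4.7, 1.6]
```

```bash
python3 -m creep '[[0.8,[0,0,-0.05],[0,0,0]],[0.8,[0,0,-0.1],[0,0,0]]]'| egrep 'eef|wrist';python3 -m creep '[[0.8,[0,0,-0.05],[0,0,0]],[0.8,[0,0,-0.1],[0,0,0]]]'| egrep 'eef|wrist'
```

```text
eef_pos: [556.7, 85.4, 219.4]
wrist_force: [0.3, 4.7, 3.1]
eef_pos: [556.7, 85.4, 218.4]
wrist_force: [0.9, 5.4, 1.9]
```

```bash
python3 -m creep '[[0.8,[0,0,-0.05],[0,0,0]],[0.8,[0,0,-0.1],[0,0,0]]]'| egrep 'eef|wrist'
```

```text
eef_pos: [556.7, 85.4, 217.3]
wrist_force: [0.9, 4.9, 1.8]
```

```bash
python3 -m creep '[[0.8,[0,0,-0.05],[0,0,0]],[0.8,[0,0,-0.1],[0,0,0]]]'| egrep 'eef|wrist';python3 -m creep '[[0.8,[0,0,-0.05],[0,0,0]],[0.8,[0,0,-0.1],[0,0,0]]]'| egrep 'eef|wrist'
```

```text
eef_pos: [556.7, 85.4, 216.4]
wrist_force: [1.1, 5.4, 2.5]
eef_pos: [556.7, 85.5, 215.9]
wrist_force: [0.3, 4.4, 4.3]
```

```bash
python3 -m creep '[[0.8,[0,0,-0.05],[0,0,0]],[0.8,[0,0,-0.1],[0,0,0]]]'| egrep 'eef|wrist'
```

```text
eef_pos: [556.7, 85.4, 215.4]
wrist_force: [-1.2, 4.2, 7.3]
```

```bash
python3 -m creep '[[0.8,[0,0,-0.04],[0,0,0]],[0.8,[0,0,-0.04],[0,0,0]]]'| egrep 'eef|wrist';python3 -m creep '[[0.8,[0,0,0],[0,0,0]]]'| egrep 'eef|wrist';python3 -m creep '[[0.8,[0,0,0],[0,0,0]]]'| egrep 'eef|wrist'
```

```text
eef_pos: [556.7, 85.5, 215.2]
wrist_force: [-0.9, 4.3, 7.6]
eef_pos: [556.7, 85.4, 215.2]
wrist_force: [0.3, 4.1, 7.1]
eef_pos: [556.7, 85.4, 215.2]
wrist_force: [-1.0, 4.1, 7.3]
```

The foot is in contact at about 5 N. I'll let go and lift straight up.

```bash
python3 -m creep '[[0.7,[0,0,0],[0,0,0]],[0.5,[0,0,0],[0,0,0]],[0,[0,0,0],[0,0,0]],[0,[0,0,0],[0,0,0]],[0,[0,0,0],[0,0,0]],[0,[0,0,0],[0,0,0]]]'; python3 -m creep '[[0,[0,0,3],[0,0,0]],[0,[0,0,6],[0,0,0]],[0,[0,0,9],[0,0,0.15]],[0,[0,1,12],[0,0,0.3]],[0,[0,2,12],[0,0,0.45]],[0,[0,2,12],[0,0,0.6]],[0,[0,2,12],[0,0,0.75]],[0,[0,2,12],[0,0,0.9]]]';  python3 -m creep '[[0,[0,0,0],[0,0,0.15]],[0,[0,0,0],[0,0,0.3]],[0,[0,0,0],[0,0,0.37]],[0,[0,0,0],[0,0,0.37]]]'
python3 - <<'E'
from h import *
s,p,d,m=snap('wrist','w2.png');print(s['q'].round(2) if hasattr(s['q'],'round') else s['q'])
P=cloud(m,s,d)
k=(P[...,2]>222)&(P[...,2]<260);Q=P[k]
for nm,c in(('post',Q[:,1]>150),('knob',(Q[:,1]<130)&(Q[:,2]>235))):
    q=Q[c]; 
    if len(q): print(nm,len(q),np.median(q,0).round(1),q.min(0).round(1),q.max(0).round(1)); t=q[q[:,2]>q[:,2].max()-5]; print(t.mean(0),t.min(0),t.max(0))
E
```

```text
t: 9.15
eef_pos: [556.4, 84.5, 213.8]
tcp_rot: [3.141, 0.0, 0.347]
wrist_force: [-0.3, -0.1, 0.2]
opening: 85.9
grip_force: 0.0
t: 10.15
eef_pos: [556.5, 104.7, 333.9]
tcp_rot: [3.141, 0.0, 1.252]
wrist_force: [0.1, -0.0, 0.6]
opening: 85.5
grip_force: 0.0
t: 10.65
eef_pos: [556.5, 104.6, 333.9]
tcp_rot: [-3.142, 0.0, 1.616]
wrist_force: [-0.4, 0.5, -0.9]
opening: 85.0
grip_force: 0.0
[ 0.32  0.42 -0.82  1.23  0.3   1.61 -0.4 ]
post 386 [549.7 187.3 240.3] [542.  179.7 237.8] [556.8 194.7 242.3]
[549.67688478 187.21898906 240.30262646] [541.98668148 179.68337739 237.76771642] [556.81679089 194.67073808 242.32596219]
knob 1135 [556.2  88.5 246.6] [541.7  72.1 235.2] [570.5 100.4 248.7]
[556.21575257  86.56076726 246.64147196] [542.0976885   72.07291396 243.75818625] [570.48569418 100.14906471 248.73883848]
```

View pics/w2.png

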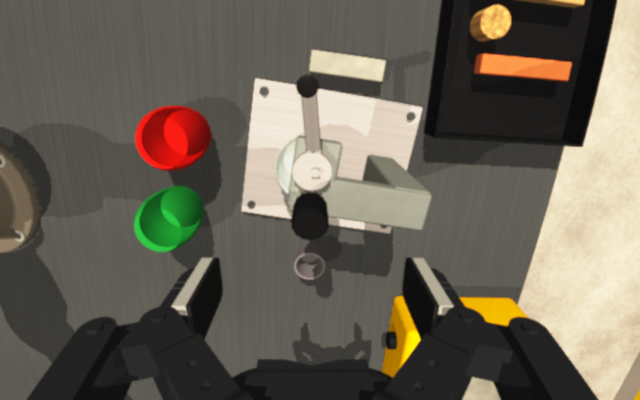

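The view shows the post at (307,86), the knob at (310,213) with its top now at about 248, and the lever still open. Post (549.5,187.4) and pivot ≈ (554.5,113) give a radius of about 74.5, close to the listed 75. Next I'll grip the post.

```bash
python3 -m creep '[[0,[-0.7,4.5,0],[0,0,0.02]],[0,[-0.7,8.3,0],[0,0,0.02]],[0,[-0.7,8.3,-3],[0,0,0.02]],[0,[-0.7,8.3,-6.5],[0,0,0.02]],[0,[-0.7,8.3,-10],[0,0,0.02]],[0,[-0.7,8.3,-12.6],[0,0,0.02]],[0,[-0.7,8.3,-12.6],[0,0,0.02]]]'; python3 -m creep '[[0.5,[0,0,0],[0,0,0]],[0.8,[0,0,0],[0,0,0]],[1,[0,0,0],[0,0,0]],[1,[0,0,0],[0,0,0]],[1,[0,0,0],[0,0,0]],[1,[0,0,0],[0,0,0]],[1,[0,0,0],[0,0,0]]]'
python3 - <<'E'
from h import *
p0=np.array([554.5,113]);a0=.067
f=lambda t:p0+75*np.array([-np.sin(a0+t),np.cos(a0+t)])
for b in(0,.8):
  for i in range(1,9): print(b+i*.1,((f(b+i*.1)-f(b))/10).round(2))
E
```

```text
t: 11.58
eef_pos: [548.2, 186.5, 205.7]
tcp_rot: [-3.137, 0.002, 1.636]
wrist_force: [0.2, -0.3, 0.0]
opening: 85.4
grip_force: 0.0
t: 12.45
eef_pos: [549.7, 188.0, 208.6]
tcp_rot: [3.141, -0.0, 1.637]
wrist_force: [-1.4, 0.7, 5.0]
opening: 14.4
grip_force: 58.4
0.1 [-0.74 -0.09]
0.2 [-1.48 -0.25]
0.30000000000000004 [-2.19 -0.48]
0.4 [-2.87 -0.79]
0.5 [-3.53 -1.16]
0.6000000000000001 [-4.14 -1.59]
0.7000000000000001 [-4.7  -2.08]
0.8 [-5.22 -2.63]
0.9 [-0.46 -0.6 ]
1.0 [-0.85 -1.23]
1.1 [-1.18 -1.91]
1.2000000000000002 [-1.44 -2.61]
1.3 [-1.63 -3.34]
1.4000000000000001 [-1.74 -4.08]
1.5 [-1.78 -4.82]
1.6 [-1.75 -5.57]
```

```bash
python3 -m creep '[[1,[-0.74,-0.09,0],[0,0,0.1]],[1,[-1.48,-0.25,0],[0,0,0.2]],[1,[-2.19,-0.48,0],[0,0,0.3]],[1,[-2.87,-0.79,0],[0,0,0.4]],[1,[-3.53,-1.16,0],[0,0,0.5]],[1,[-4.14,-1.59,0],[0,0,0.6]],[1,[-4.7,-2.08,0],[0,0,0.7]],[1,[-5.22,-2.63,0],[0,0,0.8]]]'
```

```text
t: 13.45
eef_pos: [499.3, 159.7, 208.5]
tcp_rot: [3.14, 0.004, 2.437]
wrist_force: [3.6, -3.1, 3.1]
opening: 14.4
grip_force: 58.4
```

```bash
python3 -m creep '[[1,[-0.46,-0.6,0],[0,0,0.1]],[1,[-0.85,-1.23,0],[0,0,0.2]],[1,[-1.18,-1.91,0],[0,0,0.3]],[1,[-1.44,-2.61,0],[0,0,0.4]],[1,[-1.63,-3.34,0],[0,0,0.5]],[1,[-1.74,-4.08,0],[0,0,0.6]],[1,[-1.78,-4.82,0],[0,0,0.7]],[1,[-1.75,-5.57,0],[0,0,0.8]]]'; python3 -m creep '[[1,[0,0,0],[0,0,0]],[1,[0,0,0],[0,0,0]]]'
```

```text
t: 14.45
eef_pos: [485.5, 119.4, 209.2]
tcp_rot: [3.115, 0.02, -3.037]
wrist_force: [19.0, 33.9, -23.0]
opening: 14.1
grip_force: 59.3
t: 14.7
eef_pos: [485.9, 119.6, 209.1]
tcp_rot: [3.117, 0.021, -3.037]
wrist_force: [17.8, 26.0, -19.2]
opening: 14.3
grip_force: 59.3
```

Run:
```python
from h import *
s,p,d,m=snap('wrist'); s2,p2,d2,m2=snap('side'); s3,p3,d3,m3=snap('top')
print(s['q'],s['wrist_torque'],m['T_tool_cam'])
cv2.imwrite('pics/c3.png',np.hstack([cv2.resize(p,(440,275)),cv2.resize(p2[150:270,210:370],(360,275))]))
```

```text
[ 0.64491142  0.45519992 -1.22707916  1.67378296  0.43000076  1.29738085
  1.01880689] [ 4.36764339 -3.72106932  0.03969922] [[-1.11147585e-04 -9.46592290e-01 -3.22432977e-01  8.26014621e+01]
 [ 9.99999590e-01 -3.94942904e-04  8.14750312e-04 -4.71071607e-01]
 [-8.98578980e-04 -3.22432754e-01  9.46591946e-01 -1.42246532e+02]
 [ 0.00000000e+00  0.00000000e+00  0.00000000e+00  1.00000000e+00]]
```

View pics/c3.png

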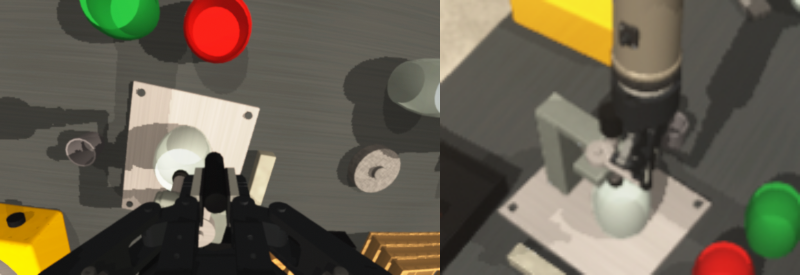

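The pictures show the post held in the fingers, with the lever pointing back towards the robot. The arm's minAreaRect (−7.5°) means the stand's yaw is about −0.13, so the lever started at roughly 0.2 rad. Its stop then puts the post at about (486,123), where it is now. The lever is therefore at its stop and I've pushed past it, with joint 3 also near its limit. I'll back the command off to unload before letting go.

```bash
python3 -m creep '[[1,[0.1,0.4,0],[0,0,-0.05]],[1,[0.2,0.7,0],[0,0,-0.1]],[1,[0.2,0.7,0],[0,0,-0.1]]]'; python3 -c "
from h import *;s=sensors.state();print(s['q'],s['wrist_torque'])"
```

```text
t: 15.22
eef_pos: [485.1, 119.7, 208.7]
tcp_rot: [3.129, 0.01, -3.14]
wrist_force: [9.3, 11.8, -6.3]
opening: 13.9
grip_force: 59.9
[ 0.6118289   0.44661212 -1.19173208  1.66571329  0.42251937  1.30800797
  0.91930636] [ 2.00263381 -1.79403711  0.36341637]
```

```bash
python3 -m creep '[[1,[0.2,0.35,0],[0,0,-0.04]],[1,[0.2,0.35,0],[0,0,-0.04]]]'
```

```text
t: 15.48
eef_pos: [484.4, 119.7, 208.5]
tcp_rot: [3.136, 0.002, 3.099]
wrist_force: [2.5, 6.4, 1.5]
opening: 14.1
grip_force: 60.6
```

```bash
python3 -m creep '[[0.7,[0,0,0],[0,0,0]],[0.4,[0,0,0],[0,0,0]],[0,[0,0,0],[0,0,0]],[0,[0,0,0],[0,0,0]],[0,[0,0,0],[0,0,0]]]'; python3 -m creep '[[0,[0,0,3],[0,0,0]],[0,[0,0,6],[0,0,0]],[0,[0,0,9],[0,0,0]],[0,[0,0,12],[0,0,0]],[0,[-3,0,15],[0,0,0]],[0,[-7,0,15],[0,0,0]],[0,[-7,0,15],[0,0,0]]]'
python3 - <<'E'
from h import *
for n in('wrist','side'):
    s,p,d,m=snap(n,n+'4.png');P=cloud(m,s,d).reshape(-1,3)
    for nm,lo,hi,y0,y1 in(('post',225,244,98,150),('knob',240,260,60,96)):
        k=(P[:,2]>lo)&(P[:,2]<hi)&(P[:,1]>y0)&(P[:,1]<y1)&(P[:,0]>440)&(P[:,0]<600)
        if nm=='post': k&=P[:,0]<530
        if k.sum(): print(n,nm,k.sum(),P[k].mean(0).round(1),P[k].max(0).round(1),P[k].min(0).round(1))
print(s['wrist_force'])
a=cv2.imread('pics/side4.png')[160:280,220:360];cv2.imwrite('pics/c4.png',cv2.resize(a,None,fx=4.5,fy=4.5,interpolation=2))
E
```

```text
t: 16.1
eef_pos: [483.8, 116.0, 207.9]
tcp_rot: [-3.141, -0.0, 3.097]
wrist_force: [-0.4, 0.1, 0.5]
opening: 85.0
grip_force: 0.0
t: 16.98
eef_pos: [411.7, 117.1, 358.6]
tcp_rot: [-3.137, 0.002, 3.098]
wrist_force: [-0.1, -0.9, 1.1]
opening: 85.4
grip_force: 0.0
wrist post 298 [481.5 119.4 237.2] [491.8 126.6 243. ] [475.8 112.2 225. ]
wrist knob 566 [552.1  84.4 246.2] [568.6  96.  248.6] [540.3  71.2 240. ]
side post 44 [482.1 121.4 237.2] [491.2 128.9 243.9] [475.4 111.9 225.5]
side knob 68 [553.2  84.8 246.6] [567.3  95.7 249.8] [540.1  72.4 240. ]
[ 0.87593888 -1.30815412  0.61278852]
```

View pics/c4.png

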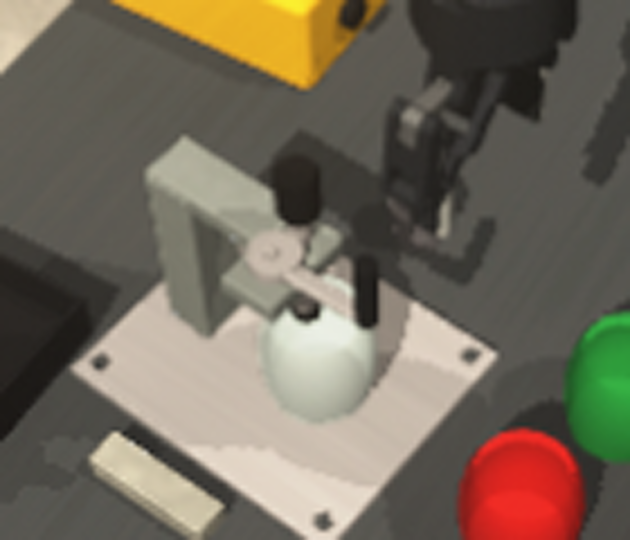

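View pics/wrist4.png

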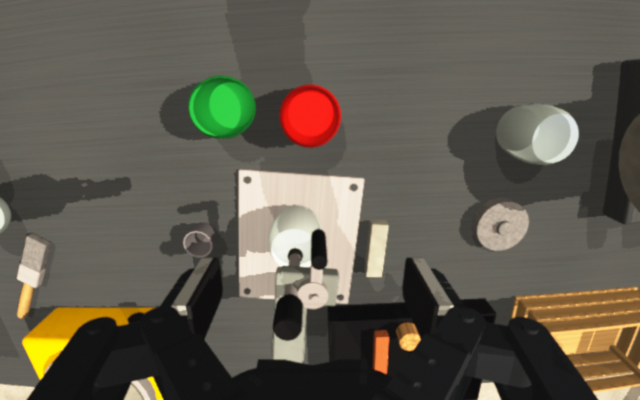

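The foot sits on the tumbler at wrist-view pixel (296,255), the knob height hasn't changed, and the post is at (319,250). I'll check the lever angle against the plate's own orientation, using the same data.

Run:
```python
from h import *
s=sensors.state();m=vision.camera_model('wrist');w=np.load('pics/wrist.npz');p=w['p']
# plate corner screws in the picture (z=10) and pivot pin
c={k:atz(m,s,*k,10)[:2] for k in((247,180),(353,187),(341,297),(247,292))}
for k,v in c.items(): print(k,v.round(1))
v=list(c.values()); e=v[0]-v[1]; print('yaw from front edge',np.arctan2(e[0],-e[1]).round(3)); e=v[2]-v[1];print('side edge',np.arctan2(e[1],e[0]).round(3))
pv=atz(m,s,314,295,190)[:2];print('pivot',pv); d=np.array([481.7,120.2])-pv;print(np.hypot(*d),'world angle of lever vs -x',np.arctan2(-d[1],-d[0]))
```

```text
(247, 180) [469.3   9.1]
(353, 187) [488.6 177. ]
(341, 297) [697.5 154.7]
(247, 292) [679.4 -15.2]
yaw from front edge -0.115
side edge -0.106
pivot [558.78943764 110.7862603 ]
77.6620878651268 world angle of lever vs -x -0.12151290520315748
```

The stand's yaw is −0.11 and the lever lies 0.12 off world −x, so the clamp is at about 1.56 rad or more, which is locked. The knob is at the same height as when I let go of it, and the robot is clear. I'm handing in.

```bash
python3 -c "
from h import *
print(workorder.close_job())"
```

```text
the job is handed in; nothing more can be done
None
```

I lowered the stop until its foot pressed on the tumbler at about 5 N, swung the clamp lever round to its stop (about 1.56 rad), let go and handed the job in; no verdict came back, and contact after locking is inferred from the knob's unchanged height.

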